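# Put the measuring cylinders back in their stand in order of size

### The arm

A 6-joint arm with a two-finger parallel gripper is mounted at the origin on a cart in front of the work surface, level with it; the furniture and walls round the work are solid. World frame = base frame: x ahead of the robot, y to its left, z up, the work surface at z = 0. Lengths are in m, angles in rad, forces in N, time in s.
With the tool pointing down it reaches from about 0.3 to 0.85 m from the base axis. Payload 4.2 kg.
Tool frame: the origin (TCP) lies where the fingers leave the gripper's body, on its centre line; the fingertips stand 78 mm ahead of it and the grasp point (between the pads) lies 60 mm ahead of it; z points along the fingers, y is the line along which they close (so a half turn about z gives the same grasp; the last joint's range is limited). The gripper opens to 91 mm and grips with 3 to 60 N. Pads are 32 mm wide; open, the fingers measure 118 mm over their backs; the gripper's body (76 mm by 178 mm) begins 60 mm behind the grasp point.
Start: joints at [-1.295, 0.32, 1.565, -0, 1.257, -0.02], TCP at [0.168, -0.55, 0.292] pointing down, gripper open.
Joint ranges: [-3.11, 3.11], [-0.84, 2.01], [0.21, 2.61], [-1.34, 4.49], [0.05, 2.63], [-2.56, 2.56]. Speed limits (rad/s): [2.57, 2.57, 3.14, 3.14, 3.14, 3.14].

### API

Orientations are given as a unit quaternion [w, x, y, z].
In Python, from rig import robot, vision, order gives the robot as it stands.
- The arm moves only by the shell command python3 -m inch 'ROWS'. ROWS is JSON, a list of rows, each a list of 3 entries, a list of its own where there are three numbers: the shift along the tool's x, y, z normalised to -1 to 1, where 1 is 500 mm, then the turn, a rotation vector about the tool's x, y, z normalised to -1 to 1, where 1 is 180 degrees, then the opening, from 0 (shut) to 1 (fully open). In form: [[[tx, ty, tz], [wx, wy, wz], hand], ...]. A call has 1 to 12 rows; each row is the pose to reach, as a shift and turn from the pose commanded when the call began, along the tool's axes at that moment, turning the shorter way round; what a row does not reach only later rows make up. A row lasts 1/10 s, in which the tool goes at most 50 mm and 8.59 degrees, less where a joint would pass 70% of its speed; a pose out of reach is approached as far as the arm can. A call with a number of a shift or a turn outside -1 to 1 is refused whole. A call with a gripper value outside its range is refused whole. The fingers move at their own pace and stop on an object; the grip force is fixed at half the most. Time passes only in rows, so rows that repeat a pose let the fingers close. It gives the time, the measured TCP pose, the force, the opening and the grip force at its end, in the units of the state.
- robot.get_state(): the state, without advancing time (a new reading comes with each control period).
- vision.read_camera(name): name is "side" or "top" or "wrist"; returns a dict with "frame" (420x560x3 uint8, red, green, blue), "fov_y" (degrees; the focal length in pixels is half the picture's height over the tangent of half this angle, whatever the lens; pixels are square), "cx", "cy" (the principal point, pixels), "world_to_cam" (4x4, takes a point from world to camera coordinates). Camera axes: x right, y up, looking along -z (the intrinsics and any distortion apply to the point x, -y, -z); pixel columns grow to the right and rows downward; lengths in m; the calibration is good to about 2 mm. A picture is of the moment at which its call begins. There is no depth.
- order.close_job(): hands the job in; it is judged then, once.
The state is a dict: "t": time; "q": joint angles; "joint_velocities": joint speeds; "joint_torque": joint torques, N m; "tcp_pos": TCP position; "tool_rot": TCP orientation; "ft_force": force on the tool from outside, world axes, zero at the start; "torque": the same for the moment, N m; "opening": opening from 0.0 (shut) to 1.0 (fully open); "grip_force": force on a finger pad.
Only numpy, scipy, OpenCV 4.12 (cv2) and the standard library are available. Lean on these libraries where they do the work, as an engineer would, in place of code of your own. Each camera call takes 0.05 s, during which the arm holds its last target. There are 200 camera calls.

### The job

Put the four glass measuring cylinders back in their stand, lined up in order of size: each one standing upright with its foot down inside the collar of its own size, the smallest cylinder in the smallest collar and so on up to the largest in the largest. They are glass, so never tip one over.

Things in the scene. Friction and masses are not known exactly. Their poses are not given: they have to be found in the camera images.
- stand: The cylinder stand: a flat grey plate, 104 mm (its x) by 390 mm (its y), top 8 mm above the bench, fixed to the bench, carrying a row of four white foot collars along its y axis; smallest collar at its +y end (the left end seen from the robot), largest at its -y end. Origin: centre of the plate on the bench surface; z up.
- cyl_25: The smallest of the four clear glass measuring cylinders (25 ml), with blue graduation marks, loose, standing upright: 118 mm tall, tube 20 mm in diameter, hexagonal foot 31 mm across flats, 36 mm across corners and 8 to 9 mm high. Origin: centre of the underside of the foot; z up along the tube. Grip the tube from above, at about 83 mm above the underside.
- cyl_50: The second smallest of the four clear glass measuring cylinders (50 ml), with blue graduation marks, loose, standing upright: 144 mm tall, tube 25 mm in diameter, hexagonal foot 40 mm across flats, 46 mm across corners and 8 to 9 mm high. Origin: centre of the underside of the foot; z up along the tube. Grip the tube from above, at about 105 mm above the underside.
- cyl_100: The second largest of the four clear glass measuring cylinders (100 ml), with blue graduation marks, loose, standing upright: 185 mm tall, tube 33 mm in diameter, hexagonal foot 52 mm across flats, 60 mm across corners and 8 to 9 mm high. Origin: centre of the underside of the foot; z up along the tube. Grip the tube from above, at about 145 mm above the underside.
- cyl_250: The largest of the four clear glass measuring cylinders (250 ml), with blue graduation marks, loose, standing upright: 263 mm tall, tube 42 mm in diameter, hexagonal foot 66 mm across flats, 76 mm across corners and 8 to 9 mm high. Origin: centre of the underside of the foot; z up along the tube. Grip the tube from above, at about 228 mm above the underside.
- collar_25: The smallest collar on the stand, the place of the smallest cylinder: a low white ring, inside diameter 48 mm, wall 5 mm, 14 mm high, fixed on the stand plate. Origin: centre of the ring at its underside, which is the plate's top 8 mm above the bench, where a foot comes to stand; z up. Its rim is 22 mm above the bench.
- collar_50: The second smallest collar on the stand, the place of the second smallest cylinder: a low white ring, inside diameter 58 mm, wall 5 mm, 14 mm high, fixed on the stand plate. Origin: centre of the ring at its underside, which is the plate's top 8 mm above the bench, where a foot comes to stand; z up. Its rim is 22 mm above the bench.
- collar_100: The second largest collar on the stand, the place of the second largest cylinder: a low white ring, inside diameter 72 mm, wall 5 mm, 14 mm high, fixed on the stand plate. Origin: centre of the ring at its underside, which is the plate's top 8 mm above the bench, where a foot comes to stand; z up. Its rim is 22 mm above the bench.
- collar_250: The largest collar on the stand, the place of the largest cylinder: a low white ring, inside diameter 88 mm, wall 5 mm, 14 mm high, fixed on the stand plate. Origin: centre of the ring at its underside, which is the plate's top 8 mm above the bench, where a foot comes to stand; z up. Its rim is 22 mm above the bench.
Mind the look-alikes: they are no part of the job. What is shaped like the cyl_50 but purple is not meant. Leave any black look-alike of the cyl_100 alone.

How it is judged:
At the end, for the whole second after the job is handed in: Each of the four cylinders stands at rest, within 0.06 rad of upright, in the collar of its own size rank: its axis within 10 mm of the collar's axis, its foot down on the stand plate (underside less than 4 mm above it) (horizontal distance between cyl_25 and collar_25 below 0.01 m and z of cyl_25 in the frame of collar_25 below 0.004 m and angle between each of cyl_25, cyl_50, cyl_100, cyl_250's own z axis and vertical below 0.06 rad and linear speed of each of cyl_25, cyl_50, cyl_100, cyl_250 below 0.02 m/s and horizontal distance between cyl_50 and collar_50 below 0.01 m and z of cyl_50 in the frame of collar_50 below 0.004 m and horizontal distance between cyl_100 and collar_100 below 0.01 m and z of cyl_100 in the frame of collar_100 below 0.004 m and horizontal distance between cyl_250 and collar_250 below 0.01 m and z of cyl_250 in the frame of collar_250 below 0.004 m); the robot touches nothing.
It fails at once if a cylinder is tipped by more than about 30 degrees (angle between any of cyl_25, cyl_50, cyl_100, cyl_250's own z axis and vertical above 0.52 rad).
It also fails if it takes over 115 s, if anything falls off the work surface, if the arm or the gripper's body presses on something with over 40 N, if the wrist force passes 120 N, or if a joint passes its speed limit or range.

## Working session

There is one attempt and no reset: what is moved stays moved. The work goes in short steps, Python scripts to look and compute and a shell command to move; the robot and the scene stay as the last step left them, time stands still between calls to the robot, and variables do not carry over. Pictures are saved under pics/ and viewed, at most 14 in all, crops included, and the job is handed in when it is done.

```bash
mkdir -p pics; ls; python3 - <<'E'
from rig import robot, vision
import cv2
s=robot.get_state(); print(s)
for n in ("top","side"):
    c=vision.read_camera(n); print(n,{k:v for k,v in c.items() if k!="frame"})
    cv2.imwrite(f"pics/{n}0.png",cv2.resize(c["frame"][:,:,::-1],(800,600),interpolation=cv2.INTER_CUBIC))
E
```

```text
pics
{'t': 0.0, 'q': array([-1.29500612e+00,  3.20295958e-01,  1.56566578e+00, -5.31494247e-05,
        1.25736577e+00, -1.99923796e-02]), 'joint_velocities': array([-0.00035622, -0.00050398, -0.00166802, -0.00048006, -0.00047187,
       -0.00142869]), 'joint_torque': array([ 1.49586827e-03, -4.12453651e+01, -2.31972170e+01,  7.27981701e-02,
        4.53451287e-02, -1.43034804e-04]), 'tcp_pos': array([ 0.16750155, -0.54969034,  0.29142296]), 'tool_rot': array([-8.57121208e-04,  9.89082417e-01,  1.47360845e-01, -1.35707604e-04]), 'ft_force': array([0.63823221, 0.36852907, 0.12745385]), 'torque': array([-0.01439523,  0.01778205, -0.00910473]), 'grip_force': 0.0, 'opening': 0.9996567266351862}
top {'fov_y': 46.90687381632151, 'cx': 283.5691572034362, 'cy': 207.62176143820392, 'world_to_cam': array([[-8.23811270e-03, -9.99965474e-01,  1.08825112e-03,
         1.03641361e-01],
       [ 9.91704425e-01, -8.03044036e-03,  1.28288136e-01,
        -4.97643293e-01],
       [-1.28274968e-01,  2.13607558e-03,  9.91736341e-01,
        -1.31904134e+00],
       [ 0.00000000e+00,  0.00000000e+00,  0.00000000e+00,
         1.00000000e+00]])}
side {'fov_y': 51.392531317480326, 'cx': 280.4535334320078, 'cy': 203.81491367283533, 'world_to_cam': array([[ 0.96260224, -0.27066058,  0.01182253, -0.46037837],
       [ 0.12539444,  0.48379802,  0.86614994, -0.16022889],
       [-0.24015236, -0.83227539,  0.49964439, -1.02921067],
       [ 0.        ,  0.        ,  0.        ,  1.        ]])}
```

View pics/top0.png

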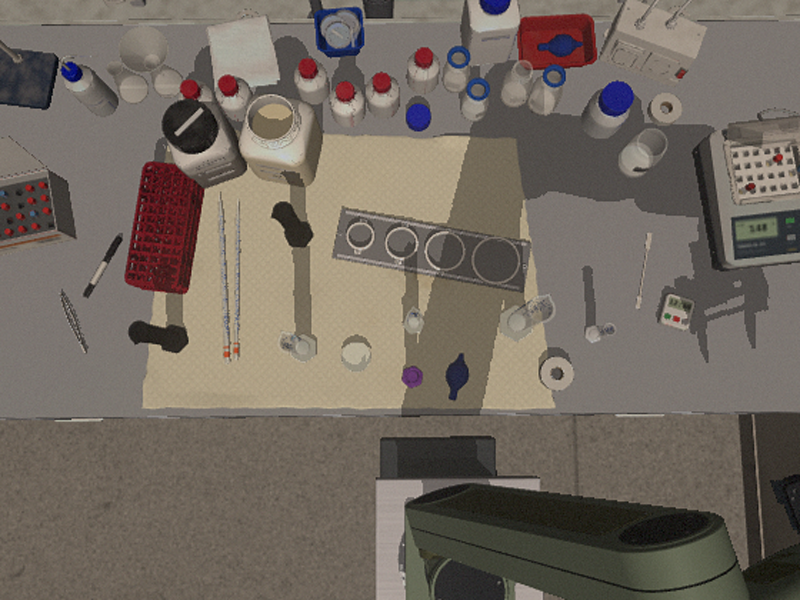

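View pics/side0.png

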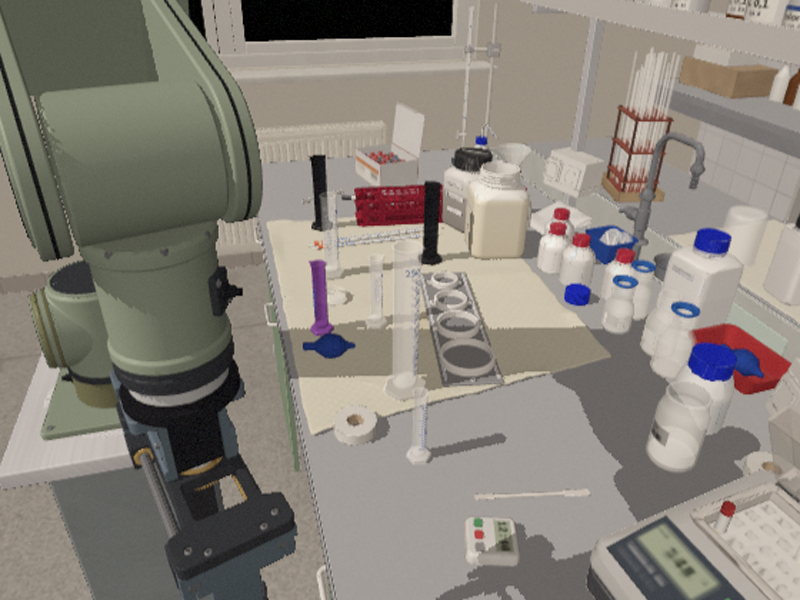

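The top picture shows the stand at about (430,250), with the smallest collar on the left at (360,236) and the largest at (496,260). The clear cylinders have their feet near (297,345), (414,320), (525,315) and (598,332). The purple one is at (412,376) and the black ones are at (290,225) and (158,335). In the side view the matching feet are near (333,270), (376,323), (403,385) and (418,455). I'll enlarge these next.

```bash
cat > h.py <<'E'
import numpy as np, cv2
from rig import robot, vision
def proj(c,P):
    P=np.atleast_2d(P); p=P@c["world_to_cam"][:3,:3].T+c["world_to_cam"][:3,3]
    f=210/np.tan(np.radians(c["fov_y"]/2))
    return np.c_[c["cx"]+f*p[:,0]/-p[:,2], c["cy"]-f*p[:,1]/-p[:,2]]
def unproj(c,u,v,z):
    f=210/np.tan(np.radians(c["fov_y"]/2)); W=c["world_to_cam"]; R=W[:3,:3]
    d=R.T@np.array([(u-c["cx"])/f,-(v-c["cy"])/f,-1]); o=-R.T@W[:3,3]
    return o+d*(z-o[2])/d[2]
def tile(c,u,v,w=80,h=60,k=5):
    u0,v0=int(u-w/2),int(v-h/2)
    t=cv2.resize(c["frame"][v0:v0+h,u0:u0+w,::-1],(w*k,h*k),interpolation=cv2.INTER_CUBIC)
    for i in range(0,w,10):
        cv2.line(t,(i*k,0),(i*k,6),(0,0,255),1)
        if i%20==0: cv2.putText(t,str(u0+i),(i*k,16),0,.35,(0,0,255),1)
    for i in range(0,h,10):
        cv2.line(t,(0,i*k),(6,i*k),(0,0,255),1); cv2.putText(t,str(v0+i),(8,i*k+4),0,.35,(0,0,255),1)
    return t
def mosaic(ts,name): cv2.imwrite(f"pics/{name}.png",np.vstack([np.hstack(ts[:2]),np.hstack(ts[2:])]))
E
python3 - <<'E'
from h import *
c=vision.read_camera("top")
mosaic([tile(c,*p) for p in [(208,242),(290,224),(370,220),(420,232)]],"m1")
t=tile(c,300,175,160,72,5); 
cv2.imwrite("pics/stand.png",t)
c2=vision.read_camera("side")
s=[(333,270),(376,323),(403,385),(418,455)]
mosaic([tile(c2,u*.7,v*.7-12,80,60) for u,v in s],"m2")
for n,p in zip("abcd",[(208,242),(290,224),(361,223),(414,234)]):
    print(n,unproj(c,*p,.005).round(3))
E
```

```text
a [0.406 0.313 0.005]
b [0.455 0.082 0.005]
c [ 0.456 -0.12   0.005]
d [ 0.424 -0.269  0.005]
```

View pics/m1.png

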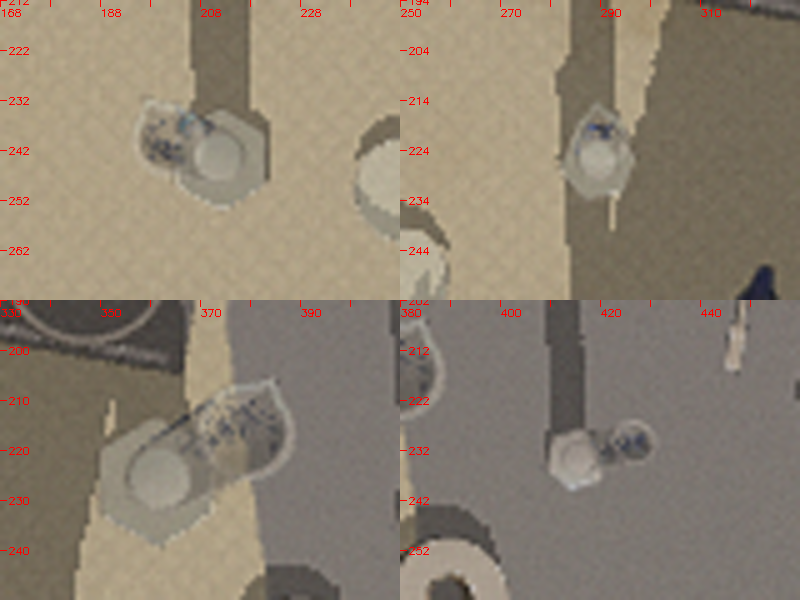

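View pics/stand.png

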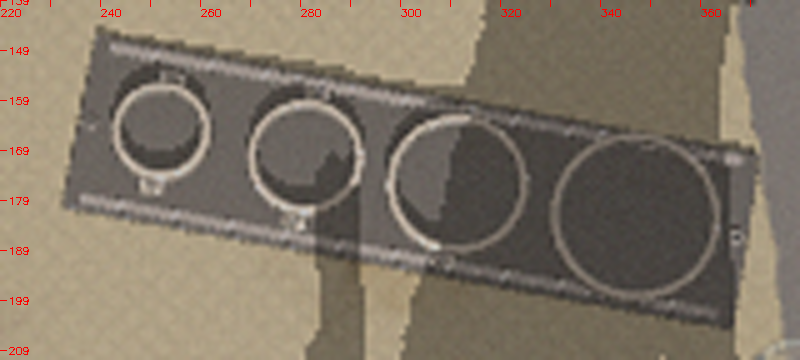

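View pics/m2.png

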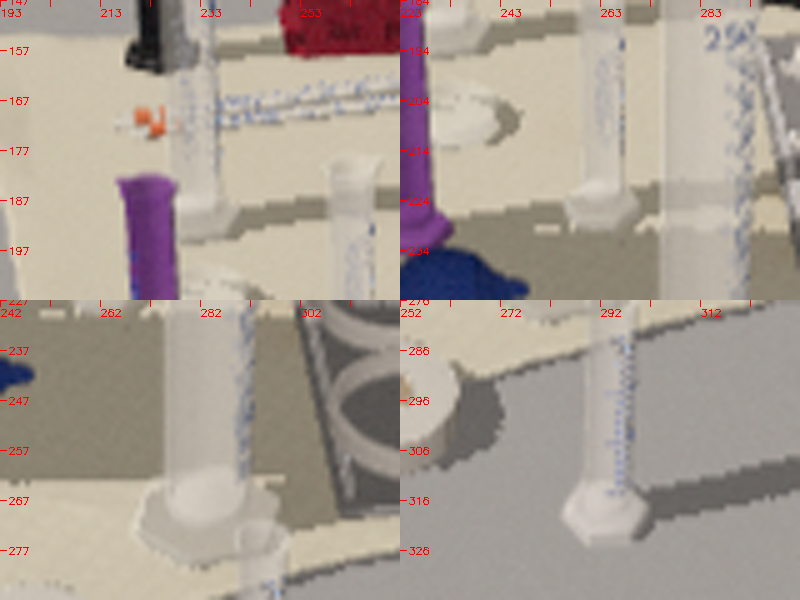

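The 25 and 50 cylinders need telling apart by height. Foot discs in the top image are a(211.4,243), b(289.2,225.6), c(361.4,225.2) and d(414.8,233.2). The collar rims are near (252,165), (281,170), (311,175) and (347,182). In the side view the rims of b and d are at about (264,179) and (294,271).

```bash
python3 - <<'E'
from h import *
c=vision.read_camera("top"); s=vision.read_camera("side")
cy={"a":(211.4,243),"b":(289.2,225.6),"c":(361.4,225.2),"d":(414.8,233.2)}
side={"a":(232,190),"b":(264,223.5),"c":(282,266),"d":(292,317)}
for k,p in cy.items():
    X=unproj(c,*p,.006); print(k,X.round(4), "sidefoot pred",proj(s,X).round(1),"seen",side[k],"side est",unproj(s,*side[k],.008).round(3))
    for h in (.118,.144,.185,.263): print("   ",h,"top",proj(c,[X[0],X[1],h]).round(1),"side",proj(s,[X[0],X[1],h]).round(1))
tp=[(161.5,132),(306.5,156.5),(457.5,183.5),(635.5,216.5)]
C=np.array([unproj(c,220+x/5-.4,139+y/5-.4,.022) for x,y in tp]); print(C.round(4))
d=np.diff(C,axis=0); print(np.linalg.norm(d,axis=1).round(4),np.degrees(np.arctan2(d[:,0],-d[:,1])).round(1))
for n,(x0,x1) in zip((58,68,82,98),[(112,211),(249,364),(387,528),(551,720)]):
    print(n,np.linalg.norm(unproj(c,x1/5,170,.022)-unproj(c,x0/5,170,.022)).round(4))
E
```

```text
a [0.403  0.3037 0.006 ] sidefoot pred [[231.4 190.4]] seen (232, 190) side est [0.405 0.302 0.008]
    0.118 top [[205.  240.6]] side [[229.8 157.7]]
    0.144 top [[203.4 240. ]] side [[229.4 149.7]]
    0.185 top [[200.7 238.9]] side [[228.7 136.8]]
    0.263 top [[194.9 236.7]] side [[227.4 111.1]]
b [0.4504 0.084  0.006 ] sidefoot pred [[262.5 224.8]] seen (264, 223.5) side est [0.455 0.086 0.008]
    0.118 top [[289.7 221.7]] side [[262.1 189. ]]
    0.144 top [[289.9 220.6]] side [[262.  180.1]]
    0.185 top [[290.1 219. ]] side [[261.9 165.8]]
    0.263 top [[290.6 215.4]] side [[261.6 137. ]]
c [ 0.4498 -0.1205  0.006 ] sidefoot pred [[282.7 270.1]] seen (282, 266) side est [ 0.452 -0.108  0.008]
    0.118 top [[368.3 221.2]] side [[283.4 230.6]]
    0.144 top [[370.1 220.2]] side [[283.6 220.7]]
    0.185 top [[373.1 218.5]] side [[283.9 204.7]]
    0.263 top [[379.3 214.9]] side [[284.5 172.2]]
d [ 0.4259 -0.2708  0.006 ] sidefoot pred [[291.6 316.2]] seen (292, 317) side est [ 0.426 -0.275  0.008]
    0.118 top [[426.4 229.9]] side [[293.  273.7]]
    0.144 top [[429.4 229.1]] side [[293.3 263. ]]
    0.185 top [[434.4 227.7]] side [[293.9 245.4]]
    0.263 top [[445.  224.7]] side [[295.1 209.5]]
[[ 0.6227  0.1886  0.022 ]
 [ 0.6079  0.1062  0.022 ]
 [ 0.5916  0.0207  0.022 ]
 [ 0.5718 -0.0798  0.022 ]]
[0.0837 0.0871 0.1025] [-10.2 -10.8 -11.2]
58 0.0562
68 0.0653
82 0.08
98 0.0959
```

Heights settle it: d is cyl_25 (rim predicted (293,274), seen (294,271)) and b is cyl_50. a is cyl_100 and c is cyl_250. I'll grip across the row and first go over cyl_25.

```bash
cat >> h.py <<'E'
from scipy.spatial.transform import Rotation as Rn
def Rg(yaw=79.3):
    a=np.radians(yaw); x=np.array([np.cos(a),np.sin(a),0]); z=np.array([0,0,-1.]); return np.c_[x,np.cross(z,x),z]
def go(*pts,yaw=79.3):
    s=robot.get_state(); w,x,y,z=s["tool_rot"]; R=Rn.from_quat([x,y,z,w]).as_matrix()
    print("t",round(s["t"],2),"tcp",s["tcp_pos"].round(4),"open",round(s["opening"],3),"turn",(Rn.from_matrix(R.T@Rg(yaw)).as_rotvec()/np.pi).round(4))
    for p in pts: print(p,"->",(R.T@(np.array(p)-s["tcp_pos"])/.5).round(4))
E
python3 -c "
from h import *
go((.426,-.271,.30))"
```

```text
t 0.3 tcp [ 0.1676 -0.5499  0.292 ] open 1.001 turn [-2.000e-04 -1.000e-04 -3.464e-01]
(0.426, -0.271, 0.3) -> [ 0.657  -0.383  -0.0158]
```

```bash
python3 -m inch '[[[0.1,-0.06,-0.016],[0,0,-0.047],0.6],[[0.18,-0.11,-0.016],[0,0,-0.09],0.6],[[0.26,-0.15,-0.016],[0,0,-0.13],0.6],[[0.34,-0.2,-0.016],[0,0,-0.175],0.6],[[0.42,-0.245,-0.016],[0,0,-0.22],0.6],[[0.5,-0.29,-0.016],[0,0,-0.26],0.6],[[0.58,-0.34,-0.016],[0,0,-0.3],0.6],[[0.657,-0.383,-0.016],[0,0,-0.346],0.6],[[0.657,-0.383,-0.016],[0,0,-0.346],0.6],[[0.657,-0.383,-0.016],[0,0,-0.346],0.6],[[0.657,-0.383,-0.016],[0,0,-0.346],0.6],[[0.657,-0.383,-0.016],[0,0,-0.346],0.6]]'
python3 - <<'E'
from h import *
c=vision.read_camera("wrist"); print(c["world_to_cam"].round(3),c["fov_y"])
for h in (.006,.118): print(proj(c,[.4259,-.2708,h]))
cv2.imwrite("pics/w1.png",c["frame"][:,:,::-1])
go((.426,-.271,.143))
E
```

```text
t: 1.5
tcp_pos: [0.4252, -0.2721, 0.3002]
tool_rot: [0.0, 0.771, 0.637, -0.0]
ft_force: [-0.1, 1.1, 0.0]
opening: 0.602
grip_force: 0.0
[[ 0.982 -0.189  0.    -0.47 ]
 [ 0.182  0.947 -0.266  0.212]
 [ 0.05   0.261  0.964 -0.349]
 [ 0.     0.     0.     1.   ]] 65.87625519736507
[[280.80453758 181.35882039]]
[[280.75237933 205.24950056]]
t 1.55 tcp [ 0.4252 -0.2721  0.3002] open 0.6 turn [-0.0001  0.0001 -0.0012]
(0.426, -0.271, 0.143) -> [0.0026 0.0012 0.3145]
```

View pics/w1.png

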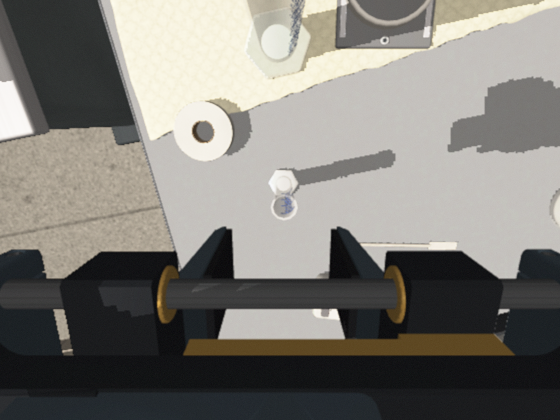

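The wrist view shows cyl_25 with its foot at (284.5,184) and rim at (284,207), about 4 mm off my prediction. cyl_250's base is at (279,42).

```bash
python3 - <<'E'
from h import *
c=vision.read_camera("wrist")
print(unproj(c,284.5,184,.006),unproj(c,284.5,207,.118), unproj(c,279,42,.006))
t=robot.get_state()["tcp_pos"]
print(proj(c,t+[0,0,-.078]),proj(c,t+[0,0,-.06]))
go((.429,-.272,.203),(.429,-.272,.143))
E
```

```text
[ 0.429744   -0.27483371  0.006     ] [ 0.42887618 -0.27298733  0.118     ] [ 0.45304445 -0.119875    0.006     ]
[[279.90510678 254.89568504]] [[279.80078403 269.0865849 ]]
t 1.6 tcp [ 0.4253 -0.272   0.3003] open 0.597 turn [-0.      0.0001 -0.0012]
(0.429, -0.272, 0.203) -> [0.0015 0.0073 0.1945]
(0.429, -0.272, 0.143) -> [0.0015 0.0073 0.3145]
```

```bash
python3 -m inch '[[[0,0.007,0.1],[0,0,0],0.6],[[0,0.007,0.19],[0,0,0],0.6],[[0,0.007,0.25],[0,0,0],0.6],[[0,0.007,0.29],[0,0,0],0.6],[[0,0.007,0.3145],[0,0,0],0.6],[[0,0.007,0.3145],[0,0,0],0.6],[[0,0.007,0.3145],[0,0,0],0.6]]'
python3 -m inch '[[[0,0,0],[0,0,0],0.3],[[0,0,0],[0,0,0],0.1],[[0,0,0],[0,0,0],0.1],[[0,0,0],[0,0,0],0.1],[[0,0,0],[0,0,0],0.1],[[0,0,0],[0,0,0],0.1],[[0,0,0],[0,0,0],0.1],[[0,0,0],[0,0,0],0.1]]'
python3 - <<'E'
from h import *
go((.429,-.273,.45),(.6227,.1886,.45))
E
```

```text
t: 2.3
tcp_pos: [0.4298, -0.2724, 0.1438]
tool_rot: [0.001, 0.771, 0.637, 0.0]
ft_force: [0.5, -0.6, -0.5]
opening: 0.596
grip_force: 0.0
t: 3.1
tcp_pos: [0.4295, -0.2718, 0.1431]
tool_rot: [0.0, 0.77, 0.638, -0.0]
ft_force: [-0.8, 0.3, 2.3]
opening: 0.216
grip_force: 30.0
t 3.1 tcp [ 0.4295 -0.2718  0.1431] open 0.216 turn [ 0.      0.     -0.0004]
(0.429, -0.273, 0.45) -> [-2.600e-03 -4.000e-04 -6.137e-01]
(0.6227, 0.1886, 0.45) -> [ 0.9767  0.2076 -0.6138]
```

```bash
python3 -m inch '[[[0,0,-0.02],[0,0,0],0.1],[[0,0,-0.08],[0,0,0],0.1],[[0,0,-0.16],[0,0,0],0.1],[[0,0,-0.24],[0,0,0],0.1],[[0,0,-0.32],[0,0,0],0.1],[[0,0,-0.4],[0,0,0],0.1],[[0,0,-0.48],[0,0,0],0.1],[[0,0,-0.56],[0,0,0],0.1],[[0,0,-0.614],[0,0,0],0.1],[[0,0,-0.614],[0,0,0],0.1],[[0.04,0.01,-0.614],[0,0,0],0.1],[[0.1,0.022,-0.614],[0,0,0],0.1]]'
python3 - <<'E'
from h import *
go((.6227,.1886,.45))
E
```

```text
t: 4.3
tcp_pos: [0.4492, -0.2249, 0.4487]
tool_rot: [-0.001, 0.771, 0.637, -0.001]
ft_force: [0.8, 1.4, -1.2]
opening: 0.213
grip_force: 30.0
t 4.3 tcp [ 0.4492 -0.2249  0.4487] open 0.213 turn [-0.0007 -0.     -0.0013]
(0.6227, 0.1886, 0.45) -> [ 0.8777  0.1841 -0.0029]
```

```bash
python3 -m inch '[[[0.06,0.012,0],[0,0,0],0.1],[[0.15,0.03,0],[0,0,0],0.1],[[0.24,0.05,0],[0,0,0],0.1],[[0.33,0.07,0],[0,0,0],0.1],[[0.42,0.088,0],[0,0,0],0.1],[[0.51,0.107,0],[0,0,0],0.1],[[0.6,0.126,0],[0,0,0],0.1],[[0.69,0.145,0],[0,0,0],0.1],[[0.78,0.164,0],[0,0,0],0.1],[[0.84,0.176,0],[0,0,0],0.1],[[0.876,0.184,0],[0,0,0],0.1],[[0.876,0.184,0],[0,0,0],0.1]]'
python3 - <<'E'
from h import *
go((.6227,.1886,.45),(.6227,.1886,.20))
E
```

```text
t: 5.5
tcp_pos: [0.6223, 0.1908, 0.4471]
tool_rot: [-0.001, 0.769, 0.639, -0.002]
ft_force: [0.1, 0.7, -1.2]
opening: 0.216
grip_force: 30.0
t 5.5 tcp [0.6223 0.1908 0.4471] open 0.216 turn [-0.0012  0.0004  0.0006]
(0.6227, 0.1886, 0.45) -> [-0.0042  0.0017 -0.0058]
(0.6227, 0.1886, 0.2) -> [-0.0035  0.0036  0.4942]
```

```bash
python3 -m inch '[[[0,0.003,0.07],[0,0,0],0.1],[[0,0.003,0.15],[0,0,0],0.1],[[0,0.003,0.23],[0,0,0],0.1],[[0,0.003,0.31],[0,0,0],0.1],[[0,0.003,0.39],[0,0,0],0.1],[[0,0.003,0.45],[0,0,0],0.1],[[0,0.003,0.485],[0,0,0],0.1],[[0,0.003,0.494],[0,0,0],0.1],[[0,0.003,0.494],[0,0,0],0.1],[[0,0.003,0.494],[0,0,0],0.1]]'
python3 - <<'E'
from h import *
c=vision.read_camera("wrist"); t=vision.read_camera("top"); s=vision.read_camera("side")
p=robot.get_state()["tcp_pos"]
go((.6227,.1886,.155))
print("collar pred",proj(c,[.6227,.1886,.022]),"foot",proj(c,p-[0,0,.143]),"side collar",proj(s,[.6227,.1886,.022]),"foot",proj(s,p-[0,0,.143]))
W=cv2.resize(c["frame"][:,:,::-1],(440,330)); 
S=tile(s,310,195,72,60,5)
o=np.zeros((330,800,3),np.uint8); o[:,:440]=W; o[:300,440:800]=S
cv2.imwrite("pics/p1.png",o)
E
```

```text
t: 6.5
tcp_pos: [0.6238, 0.1878, 0.2043]
tool_rot: [0.001, 0.77, 0.637, 0.001]
ft_force: [0.0, -0.3, -1.4]
opening: 0.215
grip_force: 30.0
t 6.65 tcp [0.6238 0.1881 0.2044] open 0.215 turn [ 0.0008 -0.0003 -0.0004]
(0.6227, 0.1886, 0.155) -> [ 0.0004 -0.0026  0.0989]
collar pred [[278.3900729  206.39086805]] foot [[279.67320949 220.22661517]] side collar [[309.52594196 194.53987323]] foot [[310.52755068 183.00254973]]
```

View pics/p1.png

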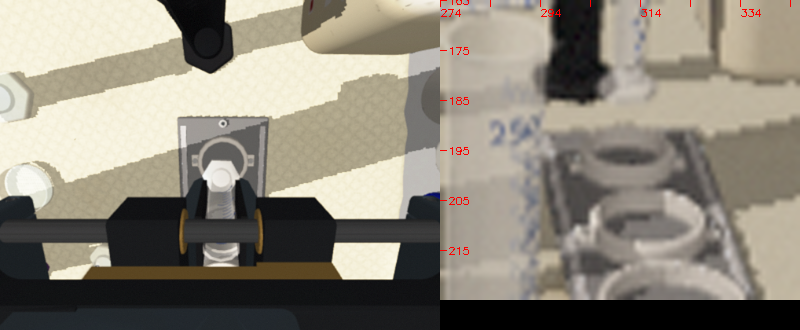

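The wrist view puts the collar at about (283,203) and the foot at (279,220). The side view shows foot at (311.6,183) and collar at (312.2,195). So the collar sits about 4 mm further in x than the top camera said. All top-camera estimates seem to share that bias.

```bash
python3 -c "
from h import *
go((.6265,.1900,.17),(.6265,.19,.152))"
```

```text
t 6.65 tcp [0.6238 0.1881 0.2044] open 0.215 turn [ 0.0008 -0.0003 -0.0004]
(0.6265, 0.19, 0.17) -> [0.0046 0.0044 0.0689]
(0.6265, 0.19, 0.152) -> [0.0046 0.0043 0.1049]
```

```bash
python3 -m inch '[[[0.0046,0.0044,0],[0,0,0],0.1],[[0.0046,0.0044,0.02],[0,0,0],0.1],[[0.0046,0.0044,0.04],[0,0,0],0.1],[[0.0046,0.0044,0.06],[0,0,0],0.1],[[0.0046,0.0044,0.08],[0,0,0],0.1],[[0.0046,0.0044,0.092],[0,0,0],0.1],[[0.0046,0.0044,0.1],[0,0,0],0.1],[[0.0046,0.0044,0.105],[0,0,0],0.1],[[0.0046,0.0044,0.105],[0,0,0],0.1],[[0.0046,0.0044,0.105],[0,0,0],0.1]]'
python3 - <<'E'
from h import *
go((.6265,.19,.1515))
E
```

```text
t: 7.65
tcp_pos: [0.6255, 0.1898, 0.153]
tool_rot: [-0.0, 0.77, 0.638, -0.0]
ft_force: [-4.4, -2.2, 11.9]
opening: 0.216
grip_force: 30.0
t 7.65 tcp [0.6255 0.1898 0.153 ] open 0.216 turn [-0.      0.     -0.0004]
(0.6265, 0.19, 0.1515) -> [0.0007 0.002  0.0031]
```

Contact at 153 mm matches the foot on the plate (the rim would give 165 mm). I'll release, rise and go over cyl_50.

```bash
python3 -m inch '[[[0,0,-0.001],[0,0,0],0.3],[[0,0,-0.001],[0,0,0],0.45],[[0,0,-0.001],[0,0,0],0.5],[[0,0,-0.001],[0,0,0],0.5],[[0,0,-0.001],[0,0,0],0.5],[[0,0,-0.05],[0,0,0],0.5],[[0,0,-0.13],[0,0,0],0.5],[[0,0,-0.22],[0,0,0],0.5],[[0,0,-0.3],[0,0,0],0.5],[[0,0,-0.34],[0,0,0],0.5],[[0,0,-0.36],[0,0,0],0.5],[[0,0,-0.36],[0,0,0],0.5]]'
python3 - <<'E'
from h import *
c=vision.read_camera("wrist"); s=vision.read_camera("side")
C=np.array([.6265,.190]); print("wrist pred rim",proj(c,[*C,.126]),"foot",proj(c,[*C,.014]),"collar",proj(c,[*C,.022]))
o=np.zeros((330,800,3),np.uint8); o[:,:440]=cv2.resize(c["frame"][:,:,::-1],(440,330)); o[:300,440:800]=tile(s,310,180,72,60,5)
cv2.imwrite("pics/p2.png",o)
go((.453,.083,.33))
E
```

```text
t: 8.85
tcp_pos: [0.6262, 0.19, 0.3314]
tool_rot: [0.0, 0.77, 0.638, 0.001]
ft_force: [0.6, 0.6, -0.6]
opening: 0.502
grip_force: 0.0
wrist pred rim [[280.16174942 200.61704994]] foot [[280.1823938  179.34073274]] collar [[280.18128226 180.48630177]]
t 8.95 tcp [0.6255 0.1899 0.3287] open 0.497 turn [-0.0008  0.0005 -0.0004]
(0.453, 0.083, 0.33) -> [-0.2744 -0.299  -0.0014]
```

View pics/p2.png

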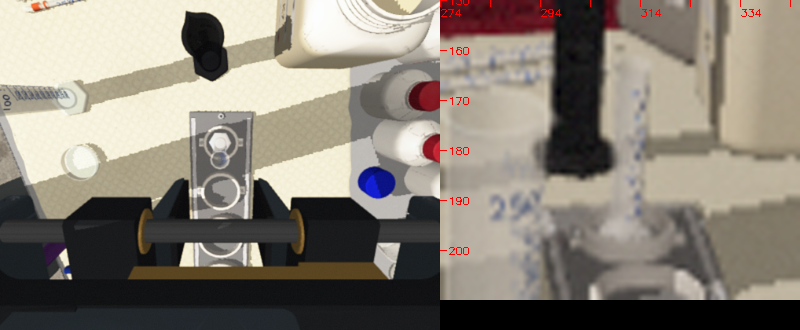

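cyl_25 stands upright inside its collar: wrist view foot at (219,143) in the half-size picture, ring at (221,147). Next is cyl_50.

```bash
python3 - <<'E'
from h import *
c=vision.read_camera("wrist"); k=1/.7857
for n,p,z in (("c25",(221,147),.022),("foot25",(219,142.5),.016),("c50",(221.5,190),.022),("cyl100",(74,97),.008)): print(n,unproj(c,p[0]*k,p[1]*k,z).round(4))
E
python3 -m inch '[[[-0.04,-0.045,0],[0,0,0],0.55],[[-0.1,-0.11,0],[0,0,0],0.55],[[-0.16,-0.17,0],[0,0,0],0.55],[[-0.22,-0.235,0],[0,0,0],0.55],[[-0.26,-0.285,0],[0,0,0],0.55],[[-0.274,-0.299,0],[0,0,0],0.55],[[-0.274,-0.299,0],[0,0,0],0.55],[[-0.274,-0.299,0],[0,0,0],0.55]]'
python3 - <<'E'
from h import *
c=vision.read_camera("wrist"); cv2.imwrite("pics/w2.png",c["frame"][:,:,::-1])
print(proj(c,[.453,.083,.006]),proj(c,[.453,.083,.144]))
go((.453,.083,.165))
E
```

```text
c25 [0.6242 0.1813 0.022 ]
foot25 [0.6222 0.188  0.016 ]
c50 [0.6114 0.1091 0.022 ]
cyl100 [0.4116 0.3002 0.008 ]
t: 9.8
tcp_pos: [0.4545, 0.0837, 0.3301]
tool_rot: [-0.0, 0.77, 0.638, 0.0]
ft_force: [-0.1, 0.4, -0.4]
opening: 0.547
grip_force: 0.0
[[279.27682672 179.05174081]] [[278.59247915 206.87667628]]
t 9.85 tcp [0.4548 0.0838 0.3301] open 0.551 turn [ 0.     -0.0001 -0.0003]
(0.453, 0.083, 0.165) -> [-0.0024 -0.0032  0.3301]
```

View pics/w2.png

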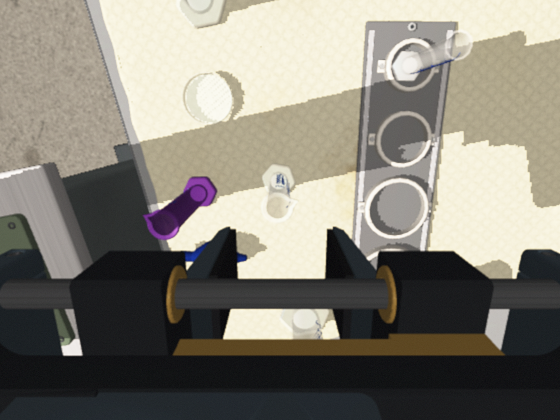

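cyl_50's foot is at (278,180) and its rim at (279,207), both matching the prediction. The collars show at (411,64), (404,138.5) and (396,207).

```bash
python3 - <<'E'
from h import *
c=vision.read_camera("wrist")
for n,p,z in (("c25",(411,64),.022),("foot25",(407,67),.016),("c50",(404,138.5),.022),("c100",(396,207),.022),("cyl100",(201,7),.006)): print(n,unproj(c,*p,z).round(4))
E
python3 -m inch '[[[-0.001,-0.003,0.1],[0,0,0],0.55],[[-0.001,-0.003,0.18],[0,0,0],0.55],[[-0.001,-0.003,0.24],[0,0,0],0.55],[[-0.001,-0.003,0.29],[0,0,0],0.55],[[-0.001,-0.003,0.32],[0,0,0],0.55],[[-0.001,-0.003,0.33],[0,0,0],0.55],[[-0.001,-0.003,0.33],[0,0,0],0.55]]'
python3 -m inch '[[[0,0,0],[0,0,0],0.35],[[0,0,0],[0,0,0],0.15],[[0,0,0],[0,0,0],0.15],[[0,0,0],[0,0,0],0.15],[[0,0,0],[0,0,0],0.15],[[0,0,0],[0,0,0],0.15],[[0,0,0],[0,0,0],0.15]]'
python3 - <<'E'
from h import *
go((.454,.083,.36),(.612,.109,.36))
E
```

```text
c25 [0.6266 0.1886 0.022 ]
foot25 [0.6241 0.1867 0.016 ]
c50 [0.6114 0.1066 0.022 ]
c100 [0.5939 0.0225 0.022 ]
cyl100 [0.4028 0.2945 0.006 ]
t: 10.6
tcp_pos: [0.4524, 0.0834, 0.1647]
tool_rot: [-0.0, 0.77, 0.638, -0.001]
ft_force: [-0.6, 0.7, 1.1]
opening: 0.553
grip_force: 0.0
t: 11.3
tcp_pos: [0.4521, 0.0831, 0.1661]
tool_rot: [0.0, 0.77, 0.638, 0.0]
ft_force: [-1.2, 0.6, 4.9]
opening: 0.269
grip_force: 30.0
t 11.3 tcp [0.4521 0.0831 0.1661] open 0.269 turn [ 0.0003 -0.0001 -0.0004]
(0.454, 0.083, 0.36) -> [ 0.0005  0.0041 -0.3879]
(0.612, 0.109, 0.36) -> [ 0.1107  0.3048 -0.3876]
```

cyl_25 sits about 3 mm from its collar axis. cyl_50 is gripped (24.5 mm), so I lift it and carry it over collar_50.

```bash
python3 -m inch '[[[0,0,-0.03],[0,0,0],0.15],[[0,0,-0.1],[0,0,0],0.15],[[0,0,-0.18],[0,0,0],0.15],[[0,0,-0.26],[0,0,0],0.15],[[0,0,-0.33],[0,0,0],0.15],[[0.02,0.06,-0.38],[0,0,0],0.15],[[0.045,0.13,-0.38],[0,0,0],0.15],[[0.075,0.2,-0.38],[0,0,0],0.15],[[0.095,0.26,-0.38],[0,0,0],0.15],[[0.107,0.295,-0.38],[0,0,0],0.15],[[0.107,0.304,-0.38],[0,0,0],0.15],[[0.107,0.304,-0.38],[0,0,0],0.15]]'
python3 - <<'E'
from h import *
go((.6114,.107,.20),(.6114,.107,.174))
E
```

```text
t: 12.5
tcp_pos: [0.6111, 0.107, 0.3542]
tool_rot: [-0.001, 0.77, 0.638, -0.001]
ft_force: [-0.4, -1.2, -3.1]
opening: 0.269
grip_force: 30.0
t 12.5 tcp [0.6111 0.107  0.3542] open 0.269 turn [-0.0008  0.0004 -0.0005]
(0.6114, 0.107, 0.2) -> [0.0005 0.0014 0.3084]
(0.6114, 0.107, 0.174) -> [0.0006 0.0015 0.3604]
```

```bash
python3 -m inch '[[[0,0.001,0.06],[0,0,0],0.15],[[0,0.001,0.13],[0,0,0],0.15],[[0,0.001,0.2],[0,0,0],0.15],[[0,0.001,0.25],[0,0,0],0.15],[[0,0.001,0.285],[0,0,0],0.15],[[0,0.001,0.305],[0,0,0],0.15],[[0,0.001,0.32],[0,0,0],0.15],[[0,0.001,0.335],[0,0,0],0.15],[[0,0.001,0.348],[0,0,0],0.15],[[0,0.001,0.356],[0,0,0],0.15],[[0,0.001,0.36],[0,0,0],0.15],[[0,0.001,0.36],[0,0,0],0.15]]'
python3 - <<'E'
from h import *
go((.6114,.107,.174))
E
```

```text
t: 13.7
tcp_pos: [0.6117, 0.1072, 0.1754]
tool_rot: [0.0, 0.77, 0.638, -0.0]
ft_force: [0.1, 0.5, -2.4]
opening: 0.272
grip_force: 30.0
t 13.7 tcp [0.6117 0.1072 0.1754] open 0.272 turn [-0.      0.     -0.0004]
(0.6114, 0.107, 0.174) -> [-0.0004 -0.0006  0.0028]
```

Not quite touching. I'll lower it 2 mm more, release and rise.

```bash
python3 -m inch '[[[0,0,0.002],[0,0,0],0.15],[[0,0,0.004],[0,0,0],0.15],[[0,0,0.004],[0,0,0],0.15]]'
python3 -m inch '[[[0,0,0],[0,0,0],0.35],[[0,0,0],[0,0,0],0.45],[[0,0,0],[0,0,0],0.5],[[0,0,0],[0,0,0],0.5],[[0,0,0],[0,0,0],0.5],[[0,0,-0.05],[0,0,0],0.5],[[0,0,-0.13],[0,0,0],0.5],[[0,0,-0.22],[0,0,0],0.5],[[0,0,-0.3],[0,0,0],0.5],[[0,0,-0.36],[0,0,0],0.5],[[0,0,-0.38],[0,0,0],0.5],[[0,0,-0.38],[0,0,0],0.5]]'
python3 - <<'E'
from h import *
go((.409,.299,.38))
E
```

```text
t: 14.0
tcp_pos: [0.612, 0.1072, 0.1741]
tool_rot: [0.0, 0.77, 0.638, 0.0]
ft_force: [-0.3, 0.2, 1.3]
opening: 0.269
grip_force: 30.0
t: 15.2
tcp_pos: [0.6119, 0.1072, 0.3645]
tool_rot: [0.001, 0.77, 0.638, 0.001]
ft_force: [0.5, -0.7, -0.2]
opening: 0.498
grip_force: 0.0
t 15.2 tcp [0.6119 0.1072 0.3645] open 0.498 turn [ 0.0008 -0.0003 -0.0004]
(0.409, 0.299, 0.38) -> [ 0.301  -0.4703 -0.0319]
```

```bash
python3 -m inch '[[[0.05,-0.07,-0.03],[0,0,0],0.6],[[0.1,-0.15,-0.03],[0,0,0],0.6],[[0.15,-0.23,-0.03],[0,0,0],0.6],[[0.2,-0.31,-0.03],[0,0,0],0.6],[[0.25,-0.39,-0.03],[0,0,0],0.6],[[0.29,-0.45,-0.03],[0,0,0],0.6],[[0.3,-0.47,-0.03],[0,0,0],0.6],[[0.3,-0.47,-0.03],[0,0,0],0.6],[[0.3,-0.47,-0.03],[0,0,0],0.6]]'
python3 - <<'E'
from h import *
c=vision.read_camera("wrist"); t=vision.read_camera("top")
print(proj(c,[.407,.301,.006]),proj(c,[.407,.301,.185]))
go((.407,.301,.205))
o=np.zeros((330,800,3),np.uint8); o[:,:440]=cv2.resize(c["frame"][:,:,::-1],(440,330)); o[:300,440:800]=tile(t,270,165,72,60,5)
cv2.imwrite("pics/p3.png",o)
E
```

```text
t: 16.1
tcp_pos: [0.4094, 0.2978, 0.3773]
tool_rot: [0.0, 0.77, 0.638, -0.001]
ft_force: [0.7, -0.3, 0.2]
opening: 0.6
grip_force: 0.0
[[278.51987981 170.01625725]] [[277.03188668 200.67795161]]
t 16.2 tcp [0.4099 0.2976 0.3778] open 0.6 turn [-0.0001  0.0004 -0.0009]
(0.407, 0.301, 0.205) -> [ 0.0061 -0.0069  0.3455]
```

View pics/p3.png

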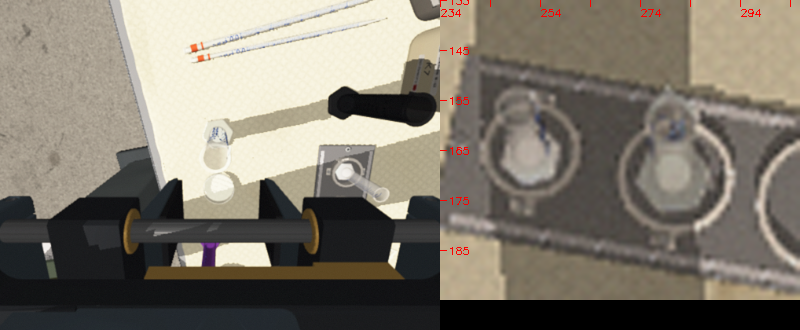

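The top crop shows cyl_25 and cyl_50 upright inside their collars. In the wrist view cyl_100 has its foot at about (277.5,168) and rim at (276,200), within 1–2 mm of the prediction.

```bash
python3 -m inch '[[[0.006,-0.008,0.05],[0,0,0],0.6],[[0.006,-0.008,0.14],[0,0,0],0.6],[[0.006,-0.008,0.22],[0,0,0],0.6],[[0.006,-0.008,0.28],[0,0,0],0.6],[[0.006,-0.008,0.32],[0,0,0],0.6],[[0.006,-0.008,0.34],[0,0,0],0.6],[[0.006,-0.008,0.3455],[0,0,0],0.6],[[0.006,-0.008,0.3455],[0,0,0],0.6]]'
python3 -m inch '[[[0,0,0],[0,0,0],0.4],[[0,0,0],[0,0,0],0.2],[[0,0,0],[0,0,0],0.2],[[0,0,0],[0,0,0],0.2],[[0,0,0],[0,0,0],0.2],[[0,0,0],[0,0,0],0.2],[[0,0,0],[0,0,0],0.2]]'
python3 - <<'E'
from h import *
go((.406,.30,.40),(.594,.021,.40))
E
```

```text
t: 17.0
tcp_pos: [0.4063, 0.302, 0.2061]
tool_rot: [0.0, 0.771, 0.637, 0.0]
ft_force: [0.5, -0.7, -0.7]
opening: 0.601
grip_force: 0.0
t: 17.7
tcp_pos: [0.4057, 0.3024, 0.2064]
tool_rot: [0.0, 0.77, 0.638, 0.001]
ft_force: [-0.9, 1.1, 5.9]
opening: 0.354
grip_force: 30.0
t 17.7 tcp [0.4057 0.3024 0.2064] open 0.354 turn [ 0.0002 -0.0003 -0.0004]
(0.406, 0.3, 0.4) -> [-0.0042  0.0018 -0.3873]
(0.594, 0.021, 0.4) -> [-0.4821  0.4755 -0.3874]
```

```bash
python3 -m inch '[[[0,0,-0.03],[0,0,0],0.2],[[0,0,-0.1],[0,0,0],0.2],[[0,0,-0.18],[0,0,0],0.2],[[0,0,-0.26],[0,0,0],0.2],[[0,0,-0.34],[0,0,0],0.2],[[-0.03,0.03,-0.38],[0,0,0],0.2],[[-0.08,0.08,-0.39],[0,0,0],0.2],[[-0.14,0.14,-0.39],[0,0,0],0.2],[[-0.2,0.2,-0.39],[0,0,0],0.2],[[-0.26,0.256,-0.39],[0,0,0],0.2],[[-0.32,0.316,-0.39],[0,0,0],0.2],[[-0.38,0.375,-0.39],[0,0,0],0.2]]'
python3 - <<'E'
from h import *
go((.594,.0215,.40),(.594,.0215,.30))
E
```

```text
t: 18.9
tcp_pos: [0.5548, 0.0788, 0.3996]
tool_rot: [-0.0, 0.77, 0.638, -0.001]
ft_force: [0.3, 1.3, -3.0]
opening: 0.354
grip_force: 30.0
t 18.9 tcp [0.5548 0.0788 0.3996] open 0.354 turn [-0.0005  0.0002 -0.0004]
(0.594, 0.0215, 0.4) -> [-0.0979  0.0985 -0.0009]
(0.594, 0.0215, 0.3) -> [-0.0978  0.0988  0.1991]
```

```bash
python3 -m inch '[[[-0.04,0.04,0],[0,0,0],0.2],[[-0.08,0.08,0],[0,0,0],0.2],[[-0.098,0.098,0],[0,0,0],0.2],[[-0.098,0.098,0.04],[0,0,0],0.2],[[-0.098,0.098,0.1],[0,0,0],0.2],[[-0.098,0.098,0.17],[0,0,0],0.2],[[-0.098,0.098,0.22],[0,0,0],0.2],[[-0.098,0.098,0.255],[0,0,0],0.2],[[-0.098,0.098,0.28],[0,0,0],0.2],[[-0.098,0.098,0.28],[0,0,0],0.2],[[-0.098,0.098,0.28],[0,0,0],0.2]]'
python3 - <<'E'
from h import *
go((.594,.0215,.24),(.594,.0215,.214))
E
```

```text
t: 20.0
tcp_pos: [0.5934, 0.0234, 0.2612]
tool_rot: [0.0, 0.77, 0.638, 0.0]
ft_force: [-0.7, -0.1, -2.3]
opening: 0.356
grip_force: 30.0
t 20.0 tcp [0.5934 0.0234 0.2612] open 0.356 turn [ 0.0002 -0.     -0.0003]
(0.594, 0.0215, 0.24) -> [-0.0035  0.0018  0.0424]
(0.594, 0.0215, 0.214) -> [-0.0035  0.0018  0.0944]
```

```bash
python3 -m inch '[[[-0.003,0.002,0.015],[0,0,0],0.2],[[-0.003,0.002,0.03],[0,0,0],0.2],[[-0.003,0.002,0.045],[0,0,0],0.2],[[-0.003,0.002,0.06],[0,0,0],0.2],[[-0.003,0.002,0.075],[0,0,0],0.2],[[-0.003,0.002,0.088],[0,0,0],0.2],[[-0.003,0.002,0.094],[0,0,0],0.2],[[-0.003,0.002,0.097],[0,0,0],0.2],[[-0.003,0.002,0.097],[0,0,0],0.2]]'
```

```text
t: 20.9
tcp_pos: [0.5934, 0.0215, 0.2143]
tool_rot: [0.0, 0.77, 0.638, 0.0]
ft_force: [-5.3, 0.8, 8.3]
opening: 0.358
grip_force: 30.0
```

The foot is on the plate: 8 N at the expected height. I'll release and rise.

```bash
python3 -m inch '[[[0,0,-0.001],[0,0,0],0.45],[[0,0,-0.001],[0,0,0],0.55],[[0,0,-0.001],[0,0,0],0.6],[[0,0,-0.001],[0,0,0],0.6],[[0,0,-0.001],[0,0,0],0.6],[[0,0,-0.04],[0,0,0],0.6],[[0,0,-0.1],[0,0,0],0.6],[[0,0,-0.18],[0,0,0],0.6],[[0,0,-0.26],[0,0,0],0.6],[[0,0,-0.34],[0,0,0],0.7],[[0,0,-0.4],[0,0,0],0.8],[[0,0,-0.42],[0,0,0],0.8]]'
python3 - <<'E'
from h import *
go((.453,-.12,.42))
E
```

```text
t: 22.1
tcp_pos: [0.5945, 0.0215, 0.4259]
tool_rot: [0.002, 0.77, 0.638, 0.003]
ft_force: [0.8, -0.3, 0.4]
opening: 0.796
grip_force: 0.0
t 22.1 tcp [0.5945 0.0215 0.4259] open 0.796 turn [ 0.0021 -0.0004 -0.0004]
(0.453, -0.12, 0.42) -> [-0.3309 -0.2251  0.0099]
```

```bash
python3 -m inch '[[[-0.05,-0.035,0],[0,0,0],0.8],[[-0.12,-0.08,0],[0,0,0],0.8],[[-0.19,-0.13,0],[0,0,0],0.8],[[-0.26,-0.18,0],[0,0,0],0.8],[[-0.31,-0.21,0],[0,0,0],0.8],[[-0.33,-0.225,0],[0,0,0],0.8],[[-0.33,-0.225,0],[0,0,0],0.8],[[-0.33,-0.225,0],[0,0,0],0.8]]'
python3 - <<'E'
from h import *
c=vision.read_camera("wrist"); t=vision.read_camera("top")
print(proj(c,[.453,-.12,.006]),proj(c,[.453,-.12,.263]),"c250",proj(c,[.575,-.079,.022]))
go((.453,-.12,.288))
o=np.zeros((420,800,3),np.uint8); o[:,:560]=c["frame"][:,:,::-1]; o[:300,560:800]=tile(t,308,175,48,60,5)
cv2.imwrite("pics/p4.png",o)
E
```

```text
t: 22.9
tcp_pos: [0.4531, -0.1191, 0.4217]
tool_rot: [-0.0, 0.77, 0.638, 0.0]
ft_force: [1.2, 0.1, -0.7]
opening: 0.8
grip_force: 0.0
[[280.60673993 168.66949811]] [[280.24010234 215.74980637]] c250 [[356.68114091 127.68916435]]
t 23.0 tcp [ 0.4535 -0.1188  0.4217] open 0.803 turn [-0.0002 -0.0002  0.    ]
(0.453, -0.12, 0.288) -> [-0.0026 -0.0003  0.2674]
```

View pics/p4.png

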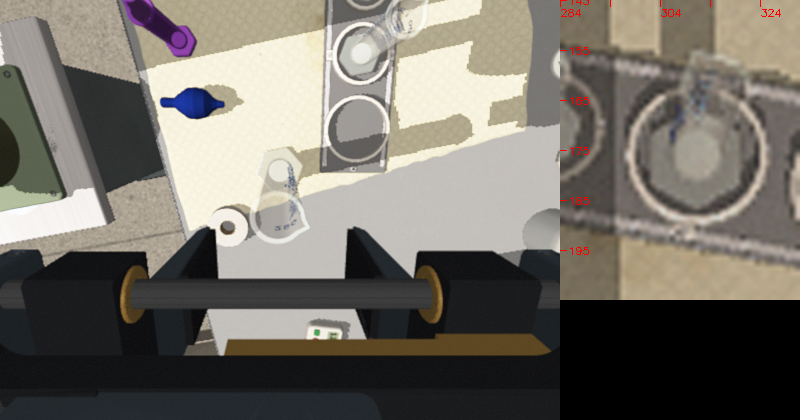

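cyl_100 is centred in its collar in the top crop. The wrist view puts cyl_250's base at (278.5,170), its rim near (279,217), and collar_250 at (358.5,128), each within 2 px of the prediction.

```bash
python3 -m inch '[[[-0.0042,-0.002,0.04],[0,0,0],0.8],[[-0.0042,-0.002,0.1],[0,0,0],0.8],[[-0.0042,-0.002,0.16],[0,0,0],0.8],[[-0.0042,-0.002,0.21],[0,0,0],0.8],[[-0.0042,-0.002,0.25],[0,0,0],0.8],[[-0.0042,-0.002,0.267],[0,0,0],0.8],[[-0.0042,-0.002,0.267],[0,0,0],0.8],[[-0.0042,-0.002,0.267],[0,0,0],0.8]]'
python3 -m inch '[[[0,0,0],[0,0,0],0.55],[[0,0,0],[0,0,0],0.35],[[0,0,0],[0,0,0],0.3],[[0,0,0],[0,0,0],0.3],[[0,0,0],[0,0,0],0.3],[[0,0,0],[0,0,0],0.3],[[0,0,0],[0,0,0],0.3],[[0,0,0],[0,0,0],0.3]]'
python3 - <<'E'
from h import *
go((.452,-.121,.34),(.5765,-.0792,.34))
E
```

```text
t: 23.8
tcp_pos: [0.452, -0.1213, 0.2895]
tool_rot: [0.001, 0.77, 0.638, 0.0]
ft_force: [0.7, 0.6, -0.1]
opening: 0.801
grip_force: 0.0
t: 24.6
tcp_pos: [0.4511, -0.1215, 0.289]
tool_rot: [0.0, 0.77, 0.638, -0.0]
ft_force: [-0.5, -0.5, 2.4]
opening: 0.456
grip_force: 30.0
t 24.6 tcp [ 0.4511 -0.1215  0.289 ] open 0.456 turn [ 0.0001  0.0001 -0.0004]
(0.452, -0.121, 0.34) -> [ 0.0013  0.0016 -0.1021]
(0.5765, -0.0792, 0.34) -> [ 0.13    0.2306 -0.1021]
```

```bash
python3 -m inch '[[[0,0,-0.02],[0,0,0],0.3],[[0,0,-0.06],[0,0,0],0.3],[[0,0,-0.1],[0,0,0],0.3],[[0,0,-0.12],[0,0,0],0.3],[[0.015,0.025,-0.12],[0,0,0],0.3],[[0.035,0.06,-0.12],[0,0,0],0.3],[[0.06,0.105,-0.12],[0,0,0],0.3],[[0.085,0.15,-0.12],[0,0,0],0.3],[[0.105,0.19,-0.12],[0,0,0],0.3],[[0.12,0.215,-0.12],[0,0,0],0.3],[[0.13,0.23,-0.12],[0,0,0],0.3],[[0.13,0.23,-0.12],[0,0,0],0.3]]'
python3 - <<'E'
from h import *
go((.5765,-.0792,.297))
E
```

```text
t: 25.8
tcp_pos: [0.5769, -0.0786, 0.3477]
tool_rot: [-0.001, 0.77, 0.638, -0.0]
ft_force: [-0.6, 0.1, -2.1]
opening: 0.454
grip_force: 30.0
t 25.8 tcp [ 0.5769 -0.0786  0.3477] open 0.454 turn [-0.0005 -0.     -0.0002]
(0.5765, -0.0792, 0.297) -> [-0.0014 -0.0005  0.1015]
```

```bash
python3 - <<'E'
from h import *
c=vision.read_camera("wrist"); s=vision.read_camera("side"); p=robot.get_state()["tcp_pos"]
f=p-[0,0,.289]
print("wrist foot",proj(c,f+[0,0,.006]),"collar",proj(c,[.5765,-.0792,.022]))
u=proj(s,[.5765,-.0792,.022])[0]; print("side collar",u,"foot",proj(s,f))
o=np.zeros((420,800,3),np.uint8); o[:360,:400]=tile(c,280,190,100,90,4); o[:400,400:]=tile(s,u[0],u[1]-12,80,80,5)
cv2.imwrite("pics/p5.png",o)
E
```

```text
wrist foot [[279.75551236 185.20662754]] collar [[280.51476461 178.55798989]]
side collar [326.96967266 246.70695871] foot [[327.65078884 234.29687945]]
```

View pics/p5.png

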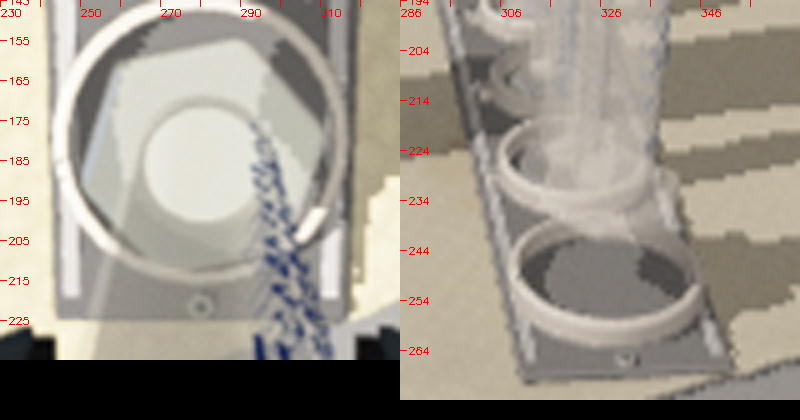

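The wrist view shows the ring at (280,180) and the foot disc at (280,185), both as predicted, so I can lower it.

```bash
python3 -m inch '[[[-0.003,-0.001,0.01],[0,0,0],0.3],[[-0.003,-0.001,0.025],[0,0,0],0.3],[[-0.003,-0.001,0.04],[0,0,0],0.3],[[-0.003,-0.001,0.055],[0,0,0],0.3],[[-0.003,-0.001,0.07],[0,0,0],0.3],[[-0.003,-0.001,0.085],[0,0,0],0.3],[[-0.003,-0.001,0.095],[0,0,0],0.3],[[-0.003,-0.001,0.102],[0,0,0],0.3],[[-0.003,-0.001,0.104],[0,0,0],0.3],[[-0.003,-0.001,0.104],[0,0,0],0.3]]'
```

```text
t: 26.9
tcp_pos: [0.5756, -0.0805, 0.2969]
tool_rot: [0.0, 0.77, 0.638, 0.0]
ft_force: [0.5, -1.0, -3.4]
opening: 0.449
grip_force: 30.0
```

```bash
python3 -m inch '[[[0,0,0.003],[0,0,0],0.3],[[0,0,0.005],[0,0,0],0.3],[[0,0,0.005],[0,0,0],0.3]]'
```

```text
t: 27.2
tcp_pos: [0.5755, -0.0804, 0.2969]
tool_rot: [0.001, 0.77, 0.638, 0.001]
ft_force: [-3.6, 0.4, 9.2]
opening: 0.451
grip_force: 30.0
```

Contact at the plate height. I'll release, rise and check.

```bash
python3 -m inch '[[[0,0,-0.002],[0,0,0],0.55],[[0,0,-0.002],[0,0,0],0.65],[[0,0,-0.002],[0,0,0],0.75],[[0,0,-0.002],[0,0,0],0.8],[[0,0,-0.002],[0,0,0],0.8],[[0,0,-0.002],[0,0,0],0.8],[[0,0,-0.05],[0,0,0],0.8],[[0,0,-0.12],[0,0,0],0.8],[[0,0,-0.19],[0,0,0],0.8],[[0,0,-0.24],[0,0,0],0.8],[[0,0,-0.26],[0,0,0],0.8],[[0,0,-0.26],[0,0,0],0.8]]'
python3 -m inch '[[[-0.05,-0.05,0],[0,0,0],0.8],[[-0.12,-0.12,0],[0,0,0],0.8],[[-0.2,-0.2,0],[0,0,0],0.8],[[-0.28,-0.28,0],[0,0,0],0.8],[[-0.34,-0.34,0],[0,0,0],0.8],[[-0.36,-0.36,0],[0,0,0],0.8],[[-0.36,-0.36,0],[0,0,0],0.8],[[-0.36,-0.36,0],[0,0,0],0.8]]'
python3 - <<'E'
from h import *
t=vision.read_camera("top"); s=vision.read_camera("side")
o=np.zeros((600,800,3),np.uint8); o[:280,:]=tile(t,300,175,160,56,5); o[280:,:400]=cv2.resize(s["frame"][110:270,240:440,::-1],(400,320),interpolation=cv2.INTER_CUBIC)
cv2.imwrite("pics/end.png",o)
E
```

```text
t: 28.4
tcp_pos: [0.5757, -0.0805, 0.4253]
tool_rot: [0.001, 0.77, 0.638, 0.001]
ft_force: [-0.3, -0.4, 0.0]
opening: 0.795
grip_force: 0.0
t: 29.2
tcp_pos: [0.3649, -0.2235, 0.423]
tool_rot: [-0.001, 0.771, 0.637, 0.0]
ft_force: [0.9, -0.5, -0.2]
opening: 0.803
grip_force: 0.0
```

View pics/end.png

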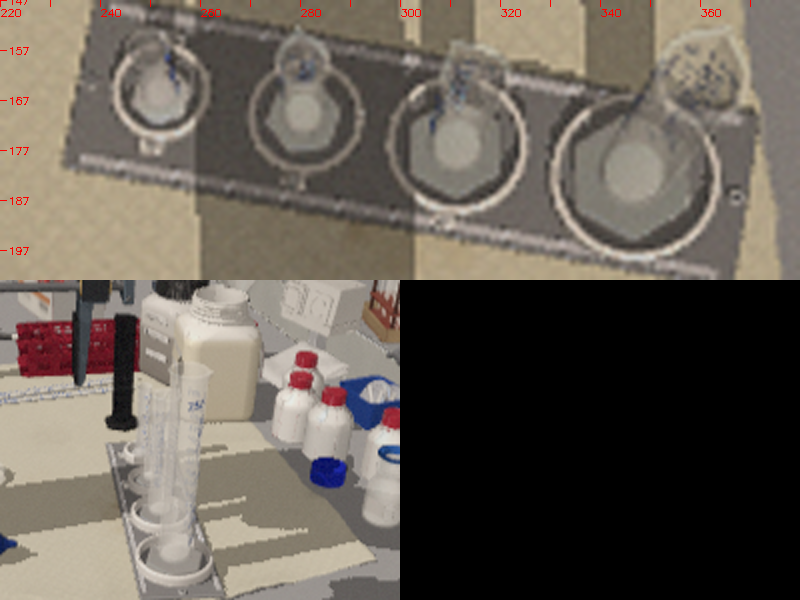

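All four stand upright with their feet inside the right collars: the 25 at (252,165), the 50 at (280,170), the 100 at (310,176) and the 250 at (345,181). The gripper is clear, so I'm handing in.

```bash
python3 -c "
from rig import order
print(order.close_job())"
```

```text
the job is handed in; nothing more can be done
None
```

All four cylinders stand upright in the collars of their own size, as the last pictures show, and the job was handed in after about 29 s on the robot's clock; the hand-in returned no verdict.

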